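# Load the sample tray over the sill of the bay

### The job

Load the sample tray into the bay: by the handle nearer the bay tip up only the leading end and set it on the raised sill, keeping the trailing end down on the bench, then push the tray on from its trailing end, over the sill, letting its leading end down gently inside, and against the spring buffer, until the trailing end can be set down behind the sill and the tray lies flat and square on the bay floor, held by the buffer. Go by feel: do not ram the sill, jam the buffer against its hard stop or press hard on the tray. The sample puck and the brass weight must stay standing upright in the tray, and the things round about must be left alone.

Things in the scene. Friction and masses are not known exactly. Their poses are not given: they have to be found in the camera images.
- tray: Open aluminium sample tray, 190 (x) x 110 (y) mm, walls 5 mm thick, the long ones 30 mm and the end ones 24 mm high, floor 5 mm thick; 0.36 to 0.56 kg empty. A round bar handle, free to turn on its axis, is carried over each end wall. A dark sample puck and a brass weight stand loose in it, side by side near the middle. Origin: centre of its underside; x runs to its leading end, which faces the bay at the start; z up.
- lead_bar (a point): Centre of the round bar handle over the tray's leading end wall (nearer the bay): 10 mm thick, 78 mm long along the tray's y, held by a 4 mm cheek at each end; 50 mm above the tray's underside, 4.5 mm in from the outer end face, 26 mm above the rim of the end wall straight below it. Fingers closing along the tray's x hold it; the bar turns freely in its cheeks, so the tray tilts about it.
- trail_bar (a point): Centre of the same bar handle over the tray's trailing end wall (the end away from the bay), at x = -90.5 mm of the tray. Pushed from this high bar the tray drags on the sill and can jam once its middle is past the sill; with this end raised clear of the sill (up to 35 mm) it runs in on its leading edge without jamming.
- lead_edge (a point): Middle of the tray's leading bottom edge (underside, outer end face).
- trail_edge (a point): Middle of the tray's trailing bottom edge.
- dock: Sample bay, fixed to the bench. x is the way in (level), y across, z up; origin on the bench under the middle of the sill. Behind the sill is a level floor 4 mm above the bench. Guide rails 24 mm high, 122 mm apart, run inwards from x = 40 mm, mouths flared from x = 15 mm. Loaded, the tray lies flat on that floor, trailing wall against or a few mm behind the sill's inner side, tray origin at x = 101 to 105 mm.
- sill_top (a point): Middle of the top of the sill, the raised threshold at the bay's mouth: a steel bar across the whole mouth with a rounded top, 12 mm thick (x = -6 to +6 mm of the bay), top 18 mm above the bench and 14 mm above the bay floor. Fixed.
- pad_face (a point): Where the face of the bay's spring buffer is when free (x = 190 mm of the bay): black rubber pad 60 mm wide, 9 to 25 mm above the bench. Pushes back with 3 N at first touch and 0.3 N more per mm; hard stop after 10 mm. From sill to free pad is 6 mm shorter than the tray, so the pad must go in about 7 to 9 mm before the tray's trailing end can go down. This point stays fixed.
- hood_front (a point): Middle of the front upper edge of the hood that covers the far part of the bay from x = 120 mm on; clear height below it 106 mm, top 111 mm above the bench. Nothing is above the near part.
- puck_mid (a point): Middle (half-way up) of the cast sample puck lying in the tray: dark disc 40 mm across, 22 mm high, 0.06 kg; z is its upright axis.
- weight_mid (a point): Middle (half-way up) of the brass weight standing in the tray: 31 mm across, 47 mm high, 0.2 kg, knob on top; z is its upright axis.
- stopper: red-brown rubber stopper, 30 mm across and 27 mm high, beside the bay; a bystander. Origin: centre of its underside.
- flange: metal blank flange, 40 mm across, 10 mm high, beside the tray; a bystander. Origin: centre of its underside.
- coupling: small metal quick coupling, 48x18x18 mm, lying beside the bay; a bystander. Origin: centre of its underside.
- tape: tape roll, 64 mm across, 18 mm high; a bystander. Origin: centre of its underside.
- driver: screwdriver, 153 mm long; a bystander. Origin: centre of its underside.
- timer: bench timer, 56x64x18 mm; a bystander. Origin: centre of its underside.
Things that resemble listed ones, but are neither listed nor needed, are in the scene too. What is shaped like the part that bears puck_mid but turquoise is not meant.

How it is judged:
By the outcome, as a careful person would: the job done as asked, in the order asked, and still so for the second after the job is handed in, with the robot touching nothing.
It also fails if it takes over 72 s, if anything falls off the work surface, if the arm or the gripper's body presses on something with over 40 N, if the wrist force passes 120 N, or if a joint passes its speed limit or range.

### The arm

A 6-joint arm with a two-finger parallel gripper is mounted at the origin on a cart in front of the work surface, level with it; the furniture and walls round the work are solid. World frame = base frame: x ahead of the robot, y to its left, z up, the work surface at z = 0. Lengths are in m, angles in degrees, forces in N, time in s.
With the tool pointing down it reaches from about 0.375 to 0.9 m from the base axis. Payload 3.1 kg.
Tool frame: the origin (TCP) lies at the very end of the fingers, on their centre line; the grasp point (between the pads) lies 19 mm behind it; z points along the fingers, y is the line along which they close (so a half turn about z gives the same grasp; the last joint's range is limited). The gripper opens to 87 mm and grips with 3 to 60 N. Pads are 19 mm wide; open, the fingers measure 117 mm over their backs; the gripper's body (75 mm by 190 mm) begins 51 mm behind the grasp point.
Start: joints at [57.267, 30.224, 82.088, -0, 67.689, -10.227], TCP at [0.239, 0.577, 0.223] pointing down, gripper open.
Joint ranges: [-176.69, 176.69], [-43.24, 126.21], [12.49, 139.97], [-82, 262], [0, 151.66], [-163.58, 163.58]. Speed limits (degrees/s): [159.86, 159.86, 180, 180, 180, 180].

### API

Orientations are given as a 3x3 rotation matrix whose columns are the frame's x, y, z axes.
In Python, from rig import bot gives the robot as it stands.
- The arm moves only by the tool move_arm, never from a script. Its argument "increments" is a list of rows, each an object with "xyz": the shift along the tool's x, y, z in mm, a list of three; "roll": the turn about the tool's z in rad; "grip": the opening in per cent of the stroke, from 0 (shut) to 100 (fully open). A call has 1 to 5 rows; each row shifts and turns the commanded pose from where the row before left it, along the tool's axes as they then stand; what a row does not reach is not made up. A row lasts 1/12 s, in which the tool goes at most 41.7 mm and 7.16 degrees, less where a joint would pass 70% of its speed; a pose out of reach is approached as far as the arm can. A call is refused whole if a number of a shift passes 41.7 or a number of a turn 0.125, either way. A call with a gripper value outside its range is refused whole. The fingers move at their own pace and stop on an object; the grip force is fixed at half the most. Time passes only in rows, so rows that do not move let the fingers close. It gives the time, the measured TCP pose, the force, the opening and the grip force at its end, in the units of the state.
- bot.read_state(): the state, without advancing time (a new reading comes with each control period).
- bot.capture(name): name is "scene" or "top"; returns (picture, depth): 480x640x3 uint8, red, green, blue; 480x640 float32, m along the optical axis (not along the pixel's ray), 0 where there is no reading.
- bot.camera_model(name): a dict with "intrinsics" (3x3 intrinsics, pixels), "D" ([k1, k2, p1, p2, k3] as OpenCV has them; the pictures are not rectified), "rvec" (rotation vector, rad) and "tvec" (3), from world to camera coordinates, as OpenCV has them. Camera axes: x right, y down, z forward; pixel columns grow to the right and rows downward; lengths in m; the calibration is good to about 2 mm. A picture is of the moment at which its call begins. camera_model takes no time and is no camera call.
- bot.hand_in(): hands the job in; it is judged then, once.
Trained networks look in the newest picture that a camera, given by its name, has taken for a name from the list of things; names that differ only in an ending like _2 or _b are one class to them, and where a whole thing is asked for, a point or a joint stands for the part that bears it (a point fixed in the world has none). Each returns a list of dicts, best first, with "conf" (0 to 1); they miss things now and then, are a little off and sometimes report something else, mostly with a low value. They report only what shows in the picture. A call takes as long as a camera call. They do not tell look-alikes from the thing itself.
- bot.spot_in(label, camera): "at" ([x, y, z] in m, in the coordinates of the camera as it stood for that picture, good to about 4 mm: the middle of the surface that is visible of it).
- bot.trace(label, camera): "mask" (480x640 bool, what is visible of it).
The state is a dict: "time_s": time; "joint_positions": joint angles; "qvel": joint speeds; "tau": joint torques, N m; "position": TCP position; "tcp_rot": TCP orientation; "force": force on the tool from outside, world axes, zero at the start; "moment": the same for the moment, N m; "opening": opening from 0.0 (shut) to 1.0 (fully open); "grasp_force": force on a finger pad.
Only numpy, scipy, OpenCV 4.12 (cv2) and the standard library are available. Lean on these libraries where they do the work, as an engineer would, in place of code of your own. Each camera call takes 0.05 s, during which the arm holds its last target. There are 200 camera calls.

## Working session

There is one attempt and no reset: what is moved stays moved. The work goes in short steps, Python scripts to look and compute and a tool call to move; the robot and the scene stay as the last step left them, time stands still between calls to the robot, and variables do not carry over. Pictures are saved under pics/ and viewed, at most 10 in all, crops included, and the job is handed in when it is done.

Besides the shell and the picture viewer there is one more tool, called after "Request:" as a command line: name --argument value ..., lists and objects as JSON in quotes. move_arm: Moves the arm, as the interface text tells. Its arguments: {"type":"object","properties":{"increments":{"type":"array"}},"required":["increments"]}

```bash
mkdir -p pics; ls
cat > h.py <<'E'
import numpy as np, cv2
from rig import bot
def cam(n):
    m=bot.camera_model(n);R=cv2.Rodrigues(np.array(m["rvec"],float))[0]
    return np.array(m["intrinsics"]),np.array(m["D"],float),R,np.array(m["tvec"],float).ravel()
def c2w(n,p):
    K,D,R,t=cam(n);return R.T@(np.array(p)-t)
def cloud(n,d):
    K,D,R,t=cam(n)
    v,u=np.mgrid[0:480,0:640]
    q=cv2.undistortPoints(np.stack([u,v],-1).reshape(-1,1,2).astype(float),K,D).reshape(480,640,2)
    P=np.dstack([q*d[...,None],d])
    W=(P-t)@R; W[d==0]=np.nan
    return W
E
python3 - <<'E'
from h import *
for n in("scene","top"):
    p,d=bot.capture(n);cv2.imwrite(f"pics/{n}0.png",p[...,::-1]);np.save(n+"0.npy",cloud(n,d))
    print(n,c2w(n,[0,0,0]))
    for l in["tray","lead_bar","trail_bar","dock","sill_top","pad_face","hood_front","puck_mid","weight_mid","stopper","flange","coupling","tape","driver","timer"]:
        try: print(l,[(np.round(c2w(n,r["at"]),3).tolist(),round(r["conf"],2)) for r in bot.spot_in(l,n)][:3])
        except Exception as e: print(l,e)
print(bot.read_state())
E
```

```text
pics
scene [-0.22438424 -0.55721426  0.50953558]
tray [([0.6, -0.06, 0.023], 0.9), ([0.434, -0.375, 0.013], 0.54)]
lead_bar [([0.6, -0.062, 0.018], 0.87), ([0.437, -0.375, 0.015], 0.46)]
trail_bar [([0.603, -0.062, 0.019], 0.64)]
dock [([0.561, 0.241, 0.027], 0.75)]
sill_top [([0.562, 0.242, 0.024], 0.67), ([0.481, -0.301, 0.019], 0.57)]
pad_face [([0.559, 0.243, 0.03], 0.82)]
hood_front [([0.558, 0.239, 0.026], 0.97), ([0.437, -0.377, 0.016], 0.75)]
puck_mid [([0.447, -0.071, 0.019], 0.85), ([0.506, -0.206, 0.025], 0.61), ([0.581, -0.057, 0.027], 0.57)]
weight_mid [([0.618, -0.057, 0.024], 0.67)]
stopper [([0.724, 0.085, 0.021], 0.49)]
flange []
coupling []
tape [([0.436, -0.377, 0.016], 0.69)]
driver [([0.6, -0.424, 0.011], 0.64)]
timer [([0.484, -0.3, 0.019], 0.86), ([0.744, -0.036, 0.01], 0.15)]
top [ 0.42902236 -0.04370574  1.1384895 ]
tray [([0.61, -0.053, 0.004], 0.88)]
lead_bar [([0.61, -0.05, 0.007], 0.78)]
trail_bar [([0.609, -0.055, 0.004], 0.78)]
dock [([0.572, 0.226, 0.027], 0.95)]
sill_top [([0.574, 0.223, 0.024], 0.69)]
pad_face [([0.569, 0.221, 0.023], 0.62)]
hood_fro
[... 610 characters left out ...]
.74970696e-04,
        6.76900753e+01, -1.02284350e+01]), 'qvel': array([ 0.06497819, -0.03845636, -0.03266796,  0.0110201 , -0.00947181,
        0.02935875]), 'tau': array([-3.92933389e-04, -4.40008879e+01, -1.76982182e+01,  6.33200607e-02,
        5.05732151e-02, -1.43520396e-05]), 'position': array([0.23919947, 0.57740327, 0.22256838]), 'tcp_rot': array([[-9.23848095e-01,  3.82759321e-01,  7.43962237e-06],
       [ 3.82759322e-01,  9.23848094e-01,  2.27708891e-05],
       [ 1.84268910e-06,  2.38844273e-05, -1.00000000e+00]]), 'force': array([-0.41495606, -0.19321587, -0.20738507]), 'moment': array([ 0.01184681, -0.02538973,  0.03065325]), 'grasp_force': 0.0, 'opening': 0.9944125791952981}
```

View pics/scene0.png

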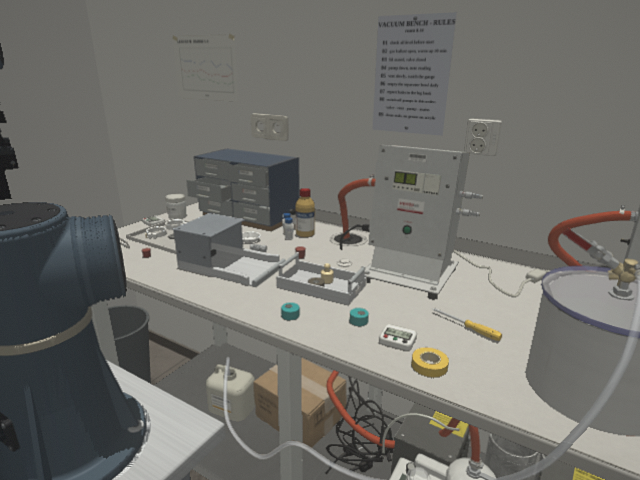

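View pics/top0.png

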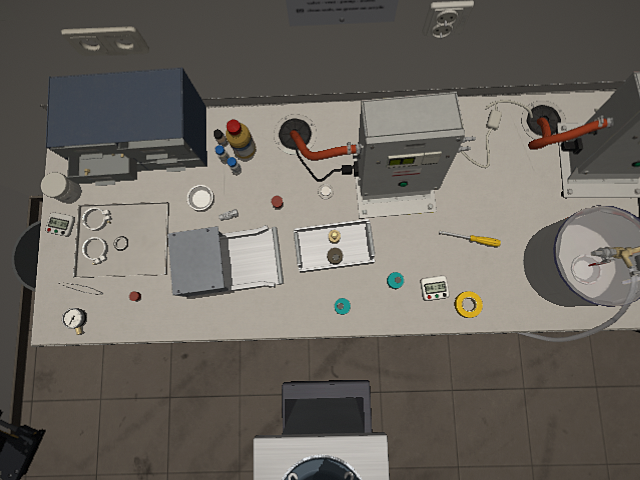

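The views show the tray near pixel (334,246) in the top picture. The bay is to its left, with the sill at about u=280 and the hood at u 170–228. The entry direction is roughly world +y.

Run:
```python
from h import *
W=np.load("top0.npy"); p=cv2.imread("pics/top0.png")
m=bot.trace("tray","top")[0]["mask"]; 
P=W[m]; print("tray px",m.sum(), np.nanpercentile(P[:,2],[1,5,25,50,75,95,99]))
def rect(P,s):
    r=cv2.minAreaRect((P[:,:2]*1000).astype(np.float32)); print(s,len(P),np.round(r[0],1),np.round(r[1],1),round(r[2],2))
K,D,R,t=cam("top")
# edges at assumed heights: intersect mask pixels' rays with z
def ray(uv,z):
    q=cv2.undistortPoints(np.array(uv,float).reshape(-1,1,2),K,D).reshape(-1,2)
    d=np.c_[q,np.ones(len(q))]@R; c=-R.T@t
    return c+d*((z-c[2])/d[:,2])[:,None]
v,u=np.nonzero(m)
rect(ray(np.c_[u,v],0.03),"tray mask @z30")
w=W.reshape(-1,3)
sel=lambda x0,x1,y0,y1,z0,z1:w[(w[:,0]>x0)&(w[:,0]<x1)&(w[:,1]>y0)&(w[:,1]<y1)&(w[:,2]>z0)&(w[:,2]<z1)]
rect(sel(.5,.7,-.17,.06,.02,.036),"tray walls"); rect(sel(.5,.7,-.17,.06,.04,.056),"bars+weight")
hd=sel(.4,.75,.15,.45,.1,.12); rect(hd,"hood");print(np.median(hd[:,2]))
rect(sel(.4,.75,.08,.25,.019,.03),"rails")
rect(sel(.4,.75,.08,.25,.012,.03),"rails+sill")
i=cv2.resize(p[205:305,160:390],None,fx=3.45,fy=3.45,interpolation=cv2.INTER_CUBIC);cv2.imwrite("pics/crop1.png",i)
b=W[205:305:1,225:385]
for vv in (235,250,265,280): print(vv,[(u,*(np.round(W[vv,u]*1000).astype(int))) for u in range(262,302,3)])
print([(u,*(np.round(W[247,u]*1000).astype(int))) for u in range(290,380,4)])
```

```text
tray px 3133 [0.00057234 0.00223399 0.00469209 0.00664945 0.01178449 0.05454445
 0.05748516]
tray mask @z30 3133 [604.2 -50.5] [113.4 196.5] 5.6
tray walls 896 [622.8 -65.2] [142.2 221.3] 5.58
bars+weight 241 [605.1 -50.7] [ 87.6 190.8] 5.83
hood 3207 [567.5 271.8] [146.6 121.3] 6.59
0.11159506065826028
rails 606 [617.1 162.8] [163.2 241.4] 89.68
rails+sill 951 [617.1 162.8] [163.2 241.4] 89.68
235 [(262, np.int64(641), np.int64(134), np.int64(2)), (265, np.int64(640), np.int64(126), np.int64(5)), (268, np.int64(641), np.int64(119), np.int64(1)), (271, np.int64(639), np.int64(110), np.int64(8)), (274, np.int64(638), np.int64(101), np.int64(16)), (277, np.int64(638), np.int64(94), np.int64(14)), (280, np.int64(640), np.int64(87), np.int64(2)), (283, np.int64(639), np.int64(79), np.int64(4)), (286, np.int64(640), np.int64(72), np.int64(0)), (289, np.int64(639), np.int64(64), np.int64(3)), (292, np.int64(639), np.int64(56), np.int64(1)), (295, np.int64(629), np.int64(44), np.int64(55)), (298, np.int64(637), np.int64(41), np.int64(6)), (301, np.int64(637), np.int64(33), np.int64(5))]
250
[... 2664 characters left out ...]
), np.int64(-40), np.int64(5)), (334, np.int64(603), np.int64(-51), np.int64(7)), (338, np.int64(602), np.int64(-61), np.int64(9)), (342, np.int64(603), np.int64(-71), np.int64(5)), (346, np.int64(602), np.int64(-81), np.int64(7)), (350, np.int64(602), np.int64(-91), np.int64(8)), (354, np.int64(601), np.int64(-101), np.int64(8)), (358, np.int64(601), np.int64(-112), np.int64(7)), (362, np.int64(601), np.int64(-122), np.int64(8)), (366, np.int64(601), np.int64(-132), np.int64(4)), (370, np.int64(593), np.int64(-138), np.int64(53)), (374, np.int64(600), np.int64(-152), np.int64(4)), (378, np.int64(600), np.int64(-163), np.int64(0))]<stdin>:23: RuntimeWarning: invalid value encountered in cast
```

View pics/crop1.png

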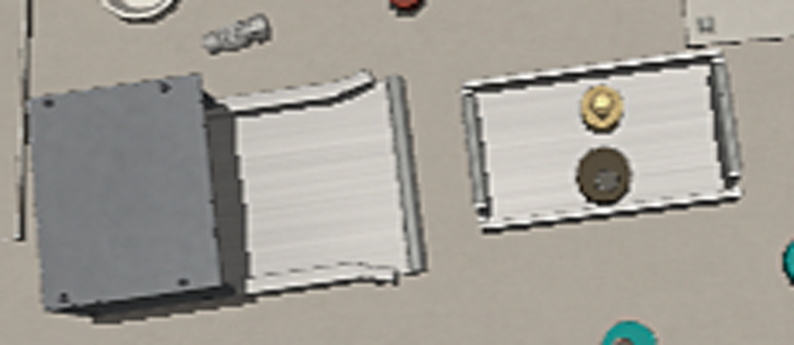

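```bash
cat >> h.py <<'E'
def ray(n,uv,z):
    K,D,R,t=cam(n)
    q=cv2.undistortPoints(np.array(uv,float).reshape(-1,1,2),K,D).reshape(-1,2)
    d=np.c_[q,np.ones(len(q))]@R; c=-R.T@t
    return c+d*((z-c[2])/d[:,2])[:,None]
def lf(P,s):
    P=P[:,:2]*1000
    for _ in range(4):
        vx,vy,x,y=cv2.fitLine(P.astype(np.float32),cv2.DIST_HUBER,0,.01,.01).ravel()
        r=np.abs((P[:,0]-x)*vy-(P[:,1]-y)*vx); P=P[r<6]
    a=P@[vx,vy]; print(s,len(P),"dir",round(np.degrees(np.arctan2(vy,vx)),2),"mid",np.round(np.array([x,y])+np.array([vx,vy])*((a.min()+a.max())/2-x*vx-y*vy),1),"len",round(np.ptp(a),1),"rms",r[r<6].std().round(2))
E
python3 - <<'E'
from h import *
for n in("top","scene"):
    W=np.nanmedian([cloud(n,bot.capture(n)[1]) for _ in range(5)],0); np.save(n+"1.npy",W)
    def S(x0,x1,y0,y1,z0,z1,zz):
        m=(W[...,0]>x0)&(W[...,0]<x1)&(W[...,1]>y0)&(W[...,1]<y1)&(W[...,2]>z0)&(W[...,2]<z1)
        v,u=np.nonzero(m); return ray(n,np.c_[u,v],zz) if len(u) else np.zeros((0,3))
    print(n)
    try:
        lf(S(.55,.64,.02,.06,.044,.062,.053),"lead bar")
        lf(S(.55,.66,-.165,-.115,.044,.062,.053),"trail bar")
        lf(S(.63,.69,-.12,.02,.02,.036,.03),"wall +x")
        lf(S(.52,.58,-.12,.02,.02,.036,.03),"wall -x")
        lf(S(.5,.65,.075,.108,.012,.022,.017),"sill")
        lf(S(.6,.68,.135,.19,.015,.032,.024),"rail+x")
        lf(S(.48,.54,.135,.19,.015,.032,.024),"rail-x")
        h=S(.4,.75,.15,.45,.1,.12,.111);r=cv2.minAreaRect((h[:,:2]*1000).astype(np.float32));print("hood",r)
        for a,b,z in((.605,.66,.053),(.55,.605,.027)):
            q=S(a,b,-.08,-.02,.018 if z<.04 else .04,.07,z); print("obj",np.median(q,0)*1000,len(q))
    except Exception as e: print(e)
E
```

```text
top
lead bar 144 dir 5.62 mid [595.8  39.3] len 87.6 rms 1.43
trail bar 149 dir 5.53 mid [ 614.3 -140.4] len 88.2 rms 1.47
wall +x 150 dir -84.29 mid [657.3 -49.9] len 137.7 rms 1.0
wall -x 134 dir -84.3 mid [552.4 -50.1] len 137.6 rms 0.85
sill 250 dir 6.45 mid [581.2  92.4] len 134.9 rms 1.71
rail+x 102 dir -83.1 mid [645.9 162.3] len 54.8 rms 1.71
rail-x 106 dir -85.05 mid [511.7 161.6] len 54.9 rms 1.71
hood ((566.7903442382812, 271.78912353515625), (146.71429443359375, 119.88182830810547), 6.418946743011475)
obj [628.04336038 -51.64454812  53.        ] 37
obj [574.82706341 -52.26696876  27.        ] 251
scene
lead bar 81 dir 9.93 mid [594.1  38.3] len 109.2 rms 1.66
trail bar 100 dir 6.75 mid [ 611.4 -141.5] len 108.8 rms 1.65
wall +x 95 dir -85.65 mid [650.1 -48.4] len 129.0 rms 1.71
wall -x 148 dir -85.47 mid [549.  -50.9] len 141.8 rms 1.76
sill 113 dir 6.51 mid [581.7  91.7] len 146.9 rms 1.68
rail+x 43 dir 82.76 mid [639.9 159.1] len 64.4 rms 1.76
rail-x 51 dir 83.15 mid [505.5 159.7] len 63.4 rms 1.65
hood ((557.664794921875, 269.4443054199219), (171.56396484375, 131.1053466796875), 6.963996410369873)
obj [618.22322452 -58.12541468  53.        ] 32
obj [565.88770037 -55.67590626  27.        ] 216
```

Request:
move_arm --increments '[{"xyz":[0,0,0],"roll":-0.1228,"grip":60},{"xyz":[0,0,0],"roll":-0.1228,"grip":60},{"xyz":[0,0,0],"roll":-0.1227,"grip":60},{"xyz":[0,0,0],"roll":-0.1227,"grip":60}]'

```text
time_s: 2.48
position: [0.2392, 0.5774, 0.2225]
tcp_rot: [[-0.995, -0.104, 0.0], [-0.104, 0.995, 0.0], [-0.0, 0.0, -1.0]]
force: [-0.0, 0.0, 0.1]
opening: 0.779
grasp_force: 0.0
```

Request:
move_arm --increments '[{"xyz":[-16.8,-31.7,0],"roll":0,"grip":60},{"xyz":[-16.8,-31.7,0],"roll":0,"grip":60},{"xyz":[-16.8,-31.7,0],"roll":0,"grip":60},{"xyz":[-16.8,-31.7,0],"roll":0,"grip":60},{"xyz":[-16.8,-31.7,0],"roll":0,"grip":60}]'

```text
time_s: 2.9
position: [0.3389, 0.4266, 0.2226]
tcp_rot: [[-0.995, -0.099, 0.0], [-0.099, 0.995, 0.0], [-0.0, 0.0, -1.0]]
force: [0.9, 0.2, 0.5]
opening: 0.603
grasp_force: 0.0
```

Request:
move_arm --increments '[{"xyz":[-16.8,-31.7,0],"roll":0,"grip":60},{"xyz":[-16.8,-31.7,0],"roll":0,"grip":60},{"xyz":[-16.8,-31.7,0],"roll":0,"grip":60},{"xyz":[-16.8,-31.7,0],"roll":0,"grip":60},{"xyz":[-16.8,-31.7,0],"roll":0,"grip":60}]'

```text
time_s: 3.32
position: [0.4383, 0.2769, 0.2228]
tcp_rot: [[-0.995, -0.098, 0.001], [-0.098, 0.995, 0.0], [-0.001, 0.0, -1.0]]
force: [-0.5, 0.5, 0.4]
opening: 0.597
grasp_force: 0.0
```

Request:
move_arm --increments '[{"xyz":[-16.8,-31.7,0],"roll":0,"grip":60},{"xyz":[-16.8,-31.7,0],"roll":0,"grip":60},{"xyz":[-16.8,-31.7,0],"roll":0,"grip":60},{"xyz":[-16.8,-31.7,0],"roll":0,"grip":60},{"xyz":[-16.8,-31.7,0],"roll":0,"grip":60}]'

```text
time_s: 3.73
position: [0.5375, 0.1272, 0.2228]
tcp_rot: [[-0.995, -0.098, 0.0], [-0.098, 0.995, 0.0], [-0.0, 0.0, -1.0]]
force: [0.5, 1.1, -0.2]
opening: 0.599
grasp_force: 0.0
```

Request:
move_arm --increments '[{"xyz":[-16.8,-31.7,0],"roll":0,"grip":60},{"xyz":[-16.8,-31.7,0],"roll":0,"grip":60},{"xyz":[-16.8,-31.7,0],"roll":0,"grip":60},{"xyz":[0,0,25],"roll":0,"grip":60},{"xyz":[0,0,25],"roll":0,"grip":60}]'

```text
time_s: 4.15
position: [0.5994, 0.0365, 0.1736]
tcp_rot: [[-0.996, -0.094, 0.006], [-0.094, 0.996, -0.001], [-0.006, -0.002, -1.0]]
force: [-0.6, 0.7, -0.6]
opening: 0.598
grasp_force: 0.0
```

Request:
move_arm --increments '[{"xyz":[0,0,33],"roll":0,"grip":60},{"xyz":[0,0,33],"roll":0,"grip":60},{"xyz":[0,0,32],"roll":0,"grip":60},{"xyz":[0,0,0],"roll":0,"grip":60},{"xyz":[0,0,0],"roll":0,"grip":60}]'

```text
time_s: 4.57
position: [0.5949, 0.0393, 0.0732]
tcp_rot: [[-0.995, -0.098, -0.004], [-0.098, 0.995, 0.001], [0.004, 0.001, -1.0]]
force: [0.1, -0.5, -0.1]
opening: 0.597
grasp_force: 0.0
```

Request:
move_arm --increments '[{"xyz":[0,0,20],"roll":0,"grip":60},{"xyz":[0,0,20],"roll":0,"grip":60},{"xyz":[0,0,0],"roll":0,"grip":60}]'

```text
time_s: 4.82
position: [0.5959, 0.0393, 0.0344]
tcp_rot: [[-0.995, -0.098, -0.001], [-0.098, 0.995, 0.0], [0.001, 0.0, -1.0]]
force: [0.5, 0.1, 0.5]
opening: 0.603
grasp_force: 0.0
```

Request:
move_arm --increments '[{"xyz":[0,0,0],"roll":0,"grip":30},{"xyz":[0,0,0],"roll":0,"grip":20},{"xyz":[0,0,0],"roll":0,"grip":15},{"xyz":[0,0,0],"roll":0,"grip":5},{"xyz":[0,0,0],"roll":0,"grip":0}]'

```text
time_s: 5.23
position: [0.5968, 0.0391, 0.0358]
tcp_rot: [[-0.995, -0.098, 0.002], [-0.098, 0.995, -0.0], [-0.002, -0.0, -1.0]]
force: [1.4, -1.2, -0.5]
opening: 0.306
grasp_force: 0.0
```

Request:
move_arm --increments '[{"xyz":[0,0,0],"roll":0,"grip":0},{"xyz":[0,0,0],"roll":0,"grip":0},{"xyz":[0,0,0],"roll":0,"grip":0},{"xyz":[0,0,0],"roll":0,"grip":0}]'

```text
time_s: 5.57
position: [0.5959, 0.0399, 0.0347]
tcp_rot: [[-0.995, -0.098, -0.0], [-0.098, 0.995, 0.001], [0.0, 0.001, -1.0]]
force: [-0.1, 3.6, 2.9]
opening: 0.101
grasp_force: 30.0
```

Request:
move_arm --increments '[{"xyz":[0,-0.5,-2],"roll":0,"grip":0},{"xyz":[0,-0.5,-2],"roll":0,"grip":0},{"xyz":[0,-1,-3],"roll":0,"grip":0},{"xyz":[0,-1,-3],"roll":0,"grip":0},{"xyz":[0,0,0],"roll":0,"grip":0}]'

```text
time_s: 5.98
position: [0.5963, 0.036, 0.0449]
tcp_rot: [[-0.995, -0.098, -0.0], [-0.098, 0.995, -0.0], [0.0, 0.0, -1.0]]
force: [-0.7, 2.2, -3.4]
opening: 0.103
grasp_force: 30.0
```

Request:
move_arm --increments '[{"xyz":[0,-1,-3],"roll":0,"grip":0},{"xyz":[0,-1,-3],"roll":0,"grip":0},{"xyz":[0,-1.2,-3],"roll":0,"grip":0},{"xyz":[0,-1.2,-3],"roll":0,"grip":0},{"xyz":[0,-1.2,-3],"roll":0,"grip":0}]'

```text
time_s: 6.4
position: [0.5968, 0.0304, 0.0599]
tcp_rot: [[-0.995, -0.098, -0.0], [-0.098, 0.995, -0.0], [0.0, -0.0, -1.0]]
force: [-0.2, 1.7, -4.3]
opening: 0.104
grasp_force: 30.0
```

Request:
move_arm --increments '[{"xyz":[0,1,0],"roll":-0.0034,"grip":0},{"xyz":[0.3,3,0],"roll":-0.0034,"grip":0},{"xyz":[0.3,4,0],"roll":-0.0034,"grip":0},{"xyz":[0.3,4,0],"roll":-0.0034,"grip":0},{"xyz":[0.3,4,0],"roll":0,"grip":0}]'

```text
time_s: 6.82
position: [0.5939, 0.0466, 0.0593]
tcp_rot: [[-0.994, -0.112, -0.0], [-0.112, 0.994, -0.0], [0.0, -0.0, -1.0]]
force: [0.5, -1.9, -5.5]
opening: 0.105
grasp_force: 30.0
```

Request:
move_arm --increments '[{"xyz":[0.3,4,0],"roll":0,"grip":0},{"xyz":[0.3,4,0],"roll":0,"grip":0},{"xyz":[0.3,4,0],"roll":0,"grip":0},{"xyz":[0.3,4,0],"roll":0,"grip":0},{"xyz":[0.3,4,0],"roll":0,"grip":0}]'

```text
time_s: 7.23
position: [0.5902, 0.0666, 0.0595]
tcp_rot: [[-0.994, -0.112, 0.0], [-0.112, 0.994, -0.0], [-0.0, -0.0, -1.0]]
force: [0.9, -1.1, -5.3]
opening: 0.102
grasp_force: 30.0
```

Request:
move_arm --increments '[{"xyz":[0,4,0],"roll":0,"grip":0},{"xyz":[0,4,0],"roll":0,"grip":0},{"xyz":[0,4,0],"roll":0,"grip":0},{"xyz":[0,2,0],"roll":0,"grip":0},{"xyz":[0,0,0],"roll":0,"grip":0}]'

```text
time_s: 7.65
position: [0.5885, 0.0809, 0.0596]
tcp_rot: [[-0.994, -0.112, -0.0], [-0.112, 0.994, 0.001], [0.0, 0.001, -1.0]]
force: [0.2, 1.0, -3.7]
opening: 0.099
grasp_force: 30.0
```

Request:
move_arm --increments '[{"xyz":[0,3,0],"roll":0,"grip":0},{"xyz":[0,4,0],"roll":0,"grip":0},{"xyz":[0,4,0],"roll":0,"grip":0},{"xyz":[0,0,1],"roll":0,"grip":0},{"xyz":[0,0.3,1.5],"roll":0,"grip":0}]'

```text
time_s: 8.07
position: [0.5874, 0.0926, 0.0573]
tcp_rot: [[-0.994, -0.111, 0.0], [-0.111, 0.994, 0.002], [-0.0, 0.002, -1.0]]
force: [-0.5, 3.5, -2.8]
opening: 0.1
grasp_force: 30.0
```

Request:
move_arm --increments '[{"xyz":[0,0.3,1.5],"roll":0,"grip":0},{"xyz":[0,0.3,1],"roll":0,"grip":0},{"xyz":[0,0,0],"roll":0,"grip":0},{"xyz":[0,0,0],"roll":0,"grip":0}]'

```text
time_s: 8.4
position: [0.5873, 0.0921, 0.0545]
tcp_rot: [[-0.994, -0.111, -0.0], [-0.111, 0.994, 0.0], [0.0, 0.0, -1.0]]
force: [-0.6, 2.9, -3.1]
opening: 0.1
grasp_force: 30.0
```

Run:
```python
from h import *
p,d=bot.capture("scene");cv2.imwrite("pics/s2.png",cv2.resize(p[180:330,150:400,::-1],None,fx=3.2,fy=3.2,interpolation=cv2.INTER_CUBIC))
s=bot.read_state();print(s["time_s"],s["position"],s["force"])
```

```text
8.45 [0.58729945 0.0920304  0.05451072] [-0.66264978  2.63250678 -3.11827835]
```

View pics/s2.png

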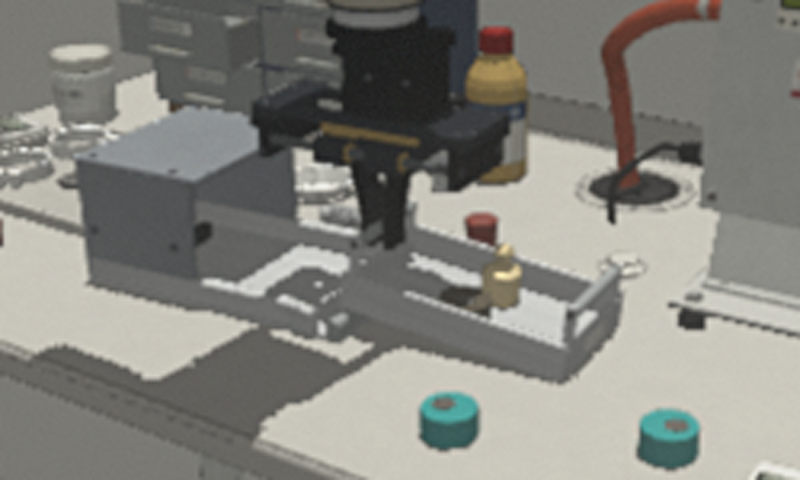

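The leading end is held over the sill, the trailing end is down, and the puck and weight are upright. I'll lower the leading end onto the sill by feel.

Request:
move_arm --increments '[{"xyz":[0,0.2,0.7],"roll":0,"grip":0},{"xyz":[0,0.2,0.7],"roll":0,"grip":0},{"xyz":[0,0,0],"roll":0,"grip":0}]'

```text
time_s: 8.7
position: [0.5873, 0.0922, 0.053]
tcp_rot: [[-0.994, -0.111, -0.0], [-0.111, 0.994, 0.0], [0.0, 0.0, -1.0]]
force: [-0.1, 2.7, -3.0]
opening: 0.101
grasp_force: 30.0
```

Request:
move_arm --increments '[{"xyz":[0,0.2,0.6],"roll":0,"grip":0},{"xyz":[0,0,0],"roll":0,"grip":0}]'

```text
time_s: 8.87
position: [0.5874, 0.0924, 0.0527]
tcp_rot: [[-0.994, -0.112, 0.0], [-0.112, 0.994, -0.0], [0.0, -0.0, -1.0]]
force: [-0.5, 2.6, -1.7]
opening: 0.105
grasp_force: 30.0
```

Request:
move_arm --increments '[{"xyz":[0,0.2,0.6],"roll":0,"grip":0},{"xyz":[0,0,0],"roll":0,"grip":0}]'

```text
time_s: 9.03
position: [0.5874, 0.0924, 0.0526]
tcp_rot: [[-0.994, -0.112, 0.0], [-0.112, 0.994, -0.0], [-0.0, -0.0, -1.0]]
force: [-2.4, 0.6, 3.1]
opening: 0.1
grasp_force: 30.0
```

Request:
move_arm --increments '[{"xyz":[0,0,-0.4],"roll":0,"grip":20},{"xyz":[0,0,0],"roll":0,"grip":40},{"xyz":[0,0,0],"roll":0,"grip":60},{"xyz":[0,0,0],"roll":0,"grip":60},{"xyz":[0,0,0],"roll":0,"grip":60}]'

```text
time_s: 9.45
position: [0.5878, 0.0924, 0.0524]
tcp_rot: [[-0.994, -0.112, 0.001], [-0.112, 0.994, -0.0], [-0.001, -0.0, -1.0]]
force: [0.4, -0.4, -0.3]
opening: 0.4
grasp_force: 0.0
```

Request:
move_arm --increments '[{"xyz":[0,0,-15],"roll":0,"grip":60},{"xyz":[0,0,-25],"roll":0,"grip":60},{"xyz":[0,0,-25],"roll":0,"grip":60},{"xyz":[0,0,-15],"roll":0,"grip":60},{"xyz":[0,0,0],"roll":0,"grip":60}]'

```text
time_s: 9.87
position: [0.5901, 0.0925, 0.1359]
tcp_rot: [[-0.994, -0.112, 0.008], [-0.112, 0.994, -0.0], [-0.008, -0.001, -1.0]]
force: [0.3, -0.4, 0.6]
opening: 0.595
grasp_force: 0.0
```

Request:
move_arm --increments '[{"xyz":[0,-30,0],"roll":0,"grip":60},{"xyz":[0,-40,0],"roll":0,"grip":60},{"xyz":[0,-40,0],"roll":0,"grip":60},{"xyz":[0,-40,0],"roll":0,"grip":60},{"xyz":[0,-30,0],"roll":0,"grip":60}]'

```text
time_s: 10.28
position: [0.6073, -0.0893, 0.1312]
tcp_rot: [[-0.994, -0.111, -0.001], [-0.111, 0.994, -0.001], [0.001, -0.001, -1.0]]
force: [-0.0, 0.4, 0.7]
opening: 0.601
grasp_force: 0.0
```

Request:
move_arm --increments '[{"xyz":[0,0,0],"roll":0,"grip":60},{"xyz":[0,0,0],"roll":0,"grip":60}]'

```text
time_s: 10.45
position: [0.607, -0.0881, 0.1311]
tcp_rot: [[-0.994, -0.108, -0.001], [-0.108, 0.994, 0.001], [0.001, 0.001, -1.0]]
force: [-0.4, 0.2, -0.2]
opening: 0.599
grasp_force: 0.0
```

Run:
```python
from h import *
p,d=bot.capture("scene");cv2.imwrite("pics/s3.png",cv2.resize(p[180:330,150:400,::-1],None,fx=3.2,fy=3.2,interpolation=cv2.INTER_CUBIC))
n="top";W=np.nanmedian([cloud(n,bot.capture(n)[1]) for _ in range(5)],0)
def S(x0,x1,y0,y1,z0,z1,zz):
    m=(W[...,0]>x0)&(W[...,0]<x1)&(W[...,1]>y0)&(W[...,1]<y1)&(W[...,2]>z0)&(W[...,2]<z1)
    v,u=np.nonzero(m); return ray(n,np.c_[u,v],zz)
for a in [("lead",(.55,.64,.07,.115,.058,.082,.071)),("trail",(.55,.66,-.11,-.06,.044,.062,.053)),("w+",(.62,.68,-.06,.06,.022,.046,.035)),("w-",(.51,.57,-.06,.06,.022,.046,.035))]:
    try: lf(S(*a[1]),a[0])
    except Exception as e: print(a[0],"none")
```

```text
lead 142 dir 6.73 mid [591.8  91.1] len 81.9 rms 1.46
trail none
w+ 52 dir -83.86 mid [645.9  41.6] len 38.3 rms 1.25
w- 8 dir -19.57 mid [550.7  54.2] len 28.9 rms 1.08
```

View pics/s3.png

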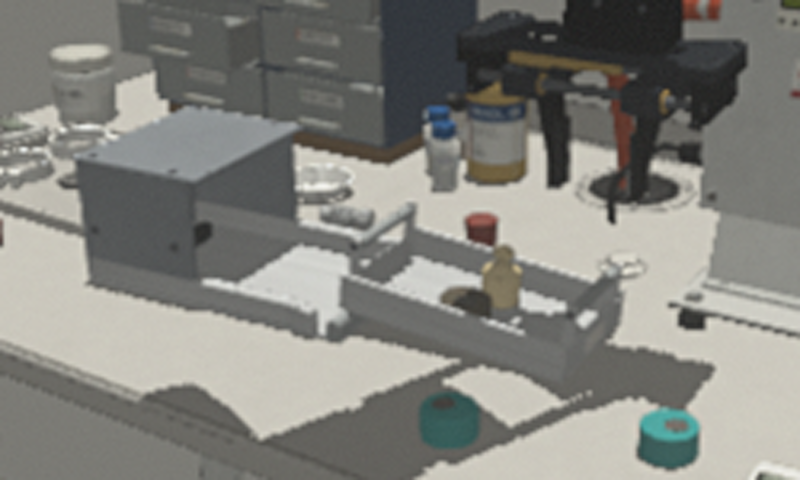

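The leading end rests on the sill and the gripper is above the trailing bar. I'll go down and grasp it.

Request:
move_arm --increments '[{"xyz":[0,1,25],"roll":0,"grip":60},{"xyz":[0,0,30],"roll":0,"grip":60},{"xyz":[0,0,20],"roll":0,"grip":60},{"xyz":[0,0,12],"roll":0,"grip":60},{"xyz":[0,0,10],"roll":0,"grip":60}]'

```text
time_s: 11.17
position: [0.6068, -0.0842, 0.0341]
tcp_rot: [[-0.994, -0.113, -0.001], [-0.113, 0.994, 0.001], [0.001, 0.001, -1.0]]
force: [-0.3, 1.3, 0.2]
opening: 0.601
grasp_force: 0.0
```

Request:
move_arm --increments '[{"xyz":[0,0,0],"roll":0,"grip":30},{"xyz":[0,0,0],"roll":0,"grip":20},{"xyz":[0,0,0],"roll":0,"grip":15},{"xyz":[0,0,0],"roll":0,"grip":5},{"xyz":[0,0,0],"roll":0,"grip":0}]'

```text
time_s: 11.58
position: [0.6081, -0.0855, 0.0366]
tcp_rot: [[-0.994, -0.112, 0.002], [-0.112, 0.994, -0.001], [-0.002, -0.001, -1.0]]
force: [0.2, -0.4, -0.9]
opening: 0.307
grasp_force: 0.0
```

Request:
move_arm --increments '[{"xyz":[0,0,0],"roll":0,"grip":0},{"xyz":[0,0,0],"roll":0,"grip":0},{"xyz":[0,0,0],"roll":0,"grip":0},{"xyz":[0,0,0],"roll":0,"grip":0}]'

```text
time_s: 11.92
position: [0.6078, -0.0859, 0.0359]
tcp_rot: [[-0.994, -0.112, 0.001], [-0.112, 0.994, -0.001], [-0.001, -0.001, -1.0]]
force: [-1.0, -1.9, 3.0]
opening: 0.1
grasp_force: 30.0
```

Request:
move_arm --increments '[{"xyz":[0.3,2,0],"roll":0,"grip":0},{"xyz":[0.3,4,0],"roll":0,"grip":0},{"xyz":[0,4,0],"roll":0,"grip":0},{"xyz":[0,4,0],"roll":0,"grip":0},{"xyz":[0,4,0],"roll":0,"grip":0}]'

```text
time_s: 12.33
position: [0.6062, -0.0693, 0.0359]
tcp_rot: [[-0.994, -0.112, 0.003], [-0.112, 0.994, -0.003], [-0.003, -0.004, -1.0]]
force: [0.7, -6.4, 0.4]
opening: 0.1
grasp_force: 30.0
```

Request:
move_arm --increments '[{"xyz":[0,4,0],"roll":0,"grip":0},{"xyz":[0,4,0],"roll":0,"grip":0},{"xyz":[0,4,0],"roll":0,"grip":0},{"xyz":[0,4,0],"roll":0,"grip":0},{"xyz":[0,4,0],"roll":0,"grip":0}]'

```text
time_s: 12.75
position: [0.604, -0.0494, 0.0359]
tcp_rot: [[-0.994, -0.112, 0.003], [-0.112, 0.994, -0.003], [-0.003, -0.004, -1.0]]
force: [0.4, -6.4, 1.1]
opening: 0.102
grasp_force: 30.0
```

Request:
move_arm --increments '[{"xyz":[0,4,0],"roll":0,"grip":0},{"xyz":[0,4,0],"roll":0,"grip":0},{"xyz":[0,4,0],"roll":0,"grip":0},{"xyz":[0,4,0],"roll":0,"grip":0},{"xyz":[0,4,0],"roll":0,"grip":0}]'

```text
time_s: 13.17
position: [0.6018, -0.0297, 0.0358]
tcp_rot: [[-0.994, -0.112, 0.003], [-0.112, 0.994, -0.003], [-0.003, -0.004, -1.0]]
force: [1.4, -8.0, 1.1]
opening: 0.098
grasp_force: 30.0
```

Request:
move_arm --increments '[{"xyz":[0,4,0],"roll":0,"grip":0},{"xyz":[0,4,0],"roll":0,"grip":0},{"xyz":[0,4,0],"roll":0,"grip":0},{"xyz":[0,4,0],"roll":0,"grip":0},{"xyz":[0,0,0],"roll":0,"grip":0}]'

```text
time_s: 13.58
position: [0.5999, -0.0131, 0.0359]
tcp_rot: [[-0.994, -0.112, 0.003], [-0.112, 0.994, -0.003], [-0.003, -0.003, -1.0]]
force: [1.0, -4.8, 0.1]
opening: 0.102
grasp_force: 30.0
```

Request:
move_arm --increments '[{"xyz":[0.5,2,-1.5],"roll":0,"grip":0},{"xyz":[0,1.5,-2],"roll":0,"grip":0},{"xyz":[0,1.5,-2],"roll":0,"grip":0},{"xyz":[0,1,-2],"roll":0,"grip":0},{"xyz":[0,1,-2],"roll":0,"grip":0}]'

```text
time_s: 14.0
position: [0.5989, -0.0071, 0.0456]
tcp_rot: [[-0.994, -0.112, 0.004], [-0.112, 0.994, -0.003], [-0.003, -0.004, -1.0]]
force: [1.5, -6.9, 2.1]
opening: 0.104
grasp_force: 30.0
```

Request:
move_arm --increments '[{"xyz":[0,1,-2],"roll":0,"grip":0},{"xyz":[0,1,-2],"roll":0,"grip":0},{"xyz":[0,1,-2],"roll":0,"grip":0},{"xyz":[0,1.5,-2],"roll":0,"grip":0},{"xyz":[0,0,0],"roll":0,"grip":0}]'

```text
time_s: 14.42
position: [0.5983, -0.002, 0.054]
tcp_rot: [[-0.994, -0.112, 0.004], [-0.112, 0.994, -0.003], [-0.003, -0.003, -1.0]]
force: [0.9, -7.1, 2.3]
opening: 0.102
grasp_force: 30.0
```

Request:
move_arm --increments '[{"xyz":[0,1.5,-2],"roll":0,"grip":0},{"xyz":[0,1.5,-2],"roll":0,"grip":0},{"xyz":[0,1.5,-2],"roll":0,"grip":0},{"xyz":[0,1.6,-2],"roll":0,"grip":0},{"xyz":[0,0,0],"roll":0,"grip":0}]'

```text
time_s: 14.83
position: [0.5975, 0.0045, 0.0619]
tcp_rot: [[-0.994, -0.112, 0.003], [-0.112, 0.994, -0.002], [-0.003, -0.003, -1.0]]
force: [0.8, -5.5, 2.7]
opening: 0.1
grasp_force: 30.0
```

Request:
move_arm --increments '[{"xyz":[0,1.2,-1.3],"roll":0,"grip":0},{"xyz":[0,1.2,-1.3],"roll":0,"grip":0},{"xyz":[0,1,-1],"roll":0,"grip":0},{"xyz":[0,0,0],"roll":0,"grip":0}]'

```text
time_s: 15.17
position: [0.5965, 0.0087, 0.065]
tcp_rot: [[-0.994, -0.111, 0.002], [-0.111, 0.994, -0.001], [-0.002, -0.001, -1.0]]
force: [2.5, -4.5, 3.7]
opening: 0.102
grasp_force: 30.0
```

Request:
move_arm --increments '[{"xyz":[0,0.8,-1],"roll":0,"grip":0},{"xyz":[0,0.8,-1],"roll":0,"grip":0},{"xyz":[0,0,0],"roll":0,"grip":0}]'

```text
time_s: 15.42
position: [0.5958, 0.0108, 0.0667]
tcp_rot: [[-0.994, -0.112, 0.001], [-0.112, 0.994, -0.0], [-0.001, -0.0, -1.0]]
force: [0.9, -4.7, 2.8]
opening: 0.109
grasp_force: 30.0
```

Request:
move_arm --increments '[{"xyz":[0,0.7,-0.8],"roll":0,"grip":0},{"xyz":[0,0.7,-0.8],"roll":0,"grip":0},{"xyz":[0,0,0],"roll":0,"grip":0}]'

```text
time_s: 15.67
position: [0.5937, 0.0129, 0.0671]
tcp_rot: [[-0.994, -0.111, -0.003], [-0.111, 0.994, 0.001], [0.003, 0.002, -1.0]]
force: [0.1, -3.1, -2.3]
opening: 0.104
grasp_force: 30.1
```

Request:
move_arm --increments '[{"xyz":[0,0.7,-0.8],"roll":0,"grip":0},{"xyz":[0,0.7,-0.8],"roll":0,"grip":0},{"xyz":[0,0,0],"roll":0,"grip":0}]'

```text
time_s: 15.92
position: [0.594, 0.014, 0.0691]
tcp_rot: [[-0.994, -0.112, -0.002], [-0.112, 0.994, 0.001], [0.002, 0.001, -1.0]]
force: [1.4, -1.6, -3.2]
opening: 0.1
grasp_force: 30.0
```

Request:
move_arm --increments '[{"xyz":[-0.3,2,0],"roll":0,"grip":0},{"xyz":[-0.3,4,0],"roll":0,"grip":0},{"xyz":[-0.3,4,0],"roll":0,"grip":0},{"xyz":[-0.3,4,0.4],"roll":0,"grip":0},{"xyz":[-0.3,4,0.4],"roll":0,"grip":0}]'

```text
time_s: 16.33
position: [0.5943, 0.0321, 0.0688]
tcp_rot: [[-0.994, -0.112, -0.0], [-0.112, 0.994, 0.0], [0.0, 0.0, -1.0]]
force: [-0.2, -2.4, -3.1]
opening: 0.101
grasp_force: 30.0
```

Request:
move_arm --increments '[{"xyz":[0,4,0.4],"roll":0,"grip":0},{"xyz":[0,4,0.4],"roll":0,"grip":0},{"xyz":[0,4,0.4],"roll":0,"grip":0},{"xyz":[0,4,0.4],"roll":0,"grip":0},{"xyz":[0,4,0.4],"roll":0,"grip":0}]'

```text
time_s: 16.75
position: [0.5923, 0.0518, 0.0668]
tcp_rot: [[-0.994, -0.112, -0.0], [-0.112, 0.994, 0.0], [0.0, 0.0, -1.0]]
force: [0.8, -3.0, -3.2]
opening: 0.104
grasp_force: 30.0
```

Request:
move_arm --increments '[{"xyz":[0,4,0.4],"roll":0,"grip":0},{"xyz":[0,4,0.4],"roll":0,"grip":0},{"xyz":[0,4,0.4],"roll":0,"grip":0},{"xyz":[0,4,0.4],"roll":0,"grip":0},{"xyz":[0,4,0.4],"roll":0,"grip":0}]'

```text
time_s: 17.17
position: [0.59, 0.0716, 0.0648]
tcp_rot: [[-0.994, -0.112, -0.0], [-0.112, 0.994, 0.0], [0.0, 0.0, -1.0]]
force: [0.2, -2.8, -3.1]
opening: 0.104
grasp_force: 30.0
```

Request:
move_arm --increments '[{"xyz":[0,4,0.4],"roll":0,"grip":0},{"xyz":[0,4,0.4],"roll":0,"grip":0},{"xyz":[0,4,0.4],"roll":0,"grip":0},{"xyz":[0,4,0.4],"roll":0,"grip":0},{"xyz":[0,0,0],"roll":0,"grip":0}]'

```text
time_s: 17.58
position: [0.588, 0.0884, 0.0631]
tcp_rot: [[-0.994, -0.112, -0.001], [-0.112, 0.994, 0.001], [0.0, 0.001, -1.0]]
force: [-0.4, 0.8, -4.6]
opening: 0.102
grasp_force: 30.0
```

Run:
```python
from h import *
p,d=bot.capture("scene");cv2.imwrite("pics/s4.png",cv2.resize(p[180:330,150:400,::-1],None,fx=3.2,fy=3.2,interpolation=cv2.INTER_CUBIC))
```

```text
(no output)
```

View pics/s4.png

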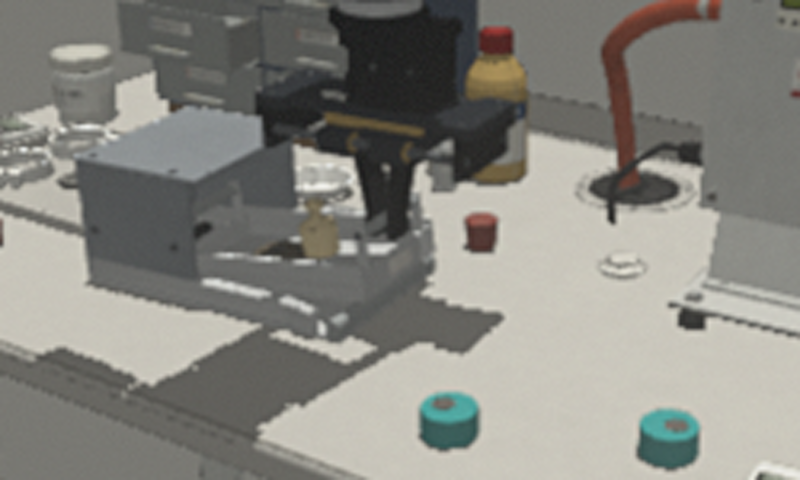

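Request:
move_arm --increments '[{"xyz":[0,2,0.8],"roll":0,"grip":0},{"xyz":[0,2,0.8],"roll":0,"grip":0},{"xyz":[0,2,0.8],"roll":0,"grip":0},{"xyz":[0,2,0.8],"roll":0,"grip":0},{"xyz":[0,2,0.8],"roll":0,"grip":0}]'

```text
time_s: 18.05
position: [0.5873, 0.097, 0.0592]
tcp_rot: [[-0.994, -0.111, 0.0], [-0.111, 0.994, -0.0], [-0.0, -0.0, -1.0]]
force: [-0.2, -3.1, -2.9]
opening: 0.103
grasp_force: 30.0
```

Request:
move_arm --increments '[{"xyz":[0,1.5,0],"roll":0,"grip":0},{"xyz":[0,1.5,0],"roll":0,"grip":0},{"xyz":[0,0,0],"roll":0,"grip":0}]'

```text
time_s: 18.3
position: [0.5868, 0.1005, 0.0592]
tcp_rot: [[-0.994, -0.112, -0.0], [-0.112, 0.994, 0.0], [0.0, 0.0, -1.0]]
force: [-0.3, -1.8, -2.8]
opening: 0.101
grasp_force: 30.0
```

Request:
move_arm --increments '[{"xyz":[0,1,0],"roll":0,"grip":0},{"xyz":[0,1,0],"roll":0,"grip":0},{"xyz":[0,0,0],"roll":0,"grip":0}]'

```text
time_s: 18.55
position: [0.5866, 0.1022, 0.0593]
tcp_rot: [[-0.994, -0.112, -0.0], [-0.112, 0.994, 0.0], [-0.0, 0.0, -1.0]]
force: [-0.2, -2.1, -4.2]
opening: 0.106
grasp_force: 30.0
```

Request:
move_arm --increments '[{"xyz":[0,1,0],"roll":0,"grip":0},{"xyz":[0,1,0],"roll":0,"grip":0},{"xyz":[0,0,0],"roll":0,"grip":0}]'

```text
time_s: 18.8
position: [0.5865, 0.1039, 0.0593]
tcp_rot: [[-0.994, -0.112, 0.0], [-0.112, 0.994, -0.0], [-0.0, -0.0, -1.0]]
force: [0.8, -5.0, -3.5]
opening: 0.102
grasp_force: 30.0
```

Request:
move_arm --increments '[{"xyz":[0,1,0],"roll":0,"grip":0},{"xyz":[0,1,0],"roll":0,"grip":0},{"xyz":[0,0,0],"roll":0,"grip":0}]'

```text
time_s: 19.05
position: [0.5867, 0.1052, 0.0595]
tcp_rot: [[-0.994, -0.112, 0.001], [-0.112, 0.994, -0.001], [-0.001, -0.002, -1.0]]
force: [0.7, -5.2, -2.7]
opening: 0.103
grasp_force: 30.0
```

Request:
move_arm --increments '[{"xyz":[0,1,0],"roll":0,"grip":0},{"xyz":[0,1,0],"roll":0,"grip":0},{"xyz":[0,0,0],"roll":0,"grip":0}]'

```text
time_s: 19.3
position: [0.5865, 0.1069, 0.0595]
tcp_rot: [[-0.994, -0.112, 0.001], [-0.112, 0.994, -0.002], [-0.001, -0.002, -1.0]]
force: [1.0, -6.5, -2.8]
opening: 0.104
grasp_force: 30.0
```

Request:
move_arm --increments '[{"xyz":[0,0.5,1],"roll":0,"grip":0},{"xyz":[0,0.5,1],"roll":0,"grip":0},{"xyz":[0,0.6,1],"roll":0,"grip":0},{"xyz":[0,0,0],"roll":0,"grip":0}]'

```text
time_s: 19.63
position: [0.5865, 0.108, 0.0565]
tcp_rot: [[-0.994, -0.113, 0.001], [-0.113, 0.994, -0.003], [-0.001, -0.003, -1.0]]
force: [0.2, -9.1, -1.8]
opening: 0.1
grasp_force: 30.0
```

Request:
move_arm --increments '[{"xyz":[0,0.7,0.3],"roll":0,"grip":0},{"xyz":[0,0.7,0.3],"roll":0,"grip":0},{"xyz":[0,0,0],"roll":0,"grip":0}]'

```text
time_s: 19.88
position: [0.5865, 0.1091, 0.056]
tcp_rot: [[-0.994, -0.113, 0.001], [-0.113, 0.994, -0.003], [-0.001, -0.003, -1.0]]
force: [-0.7, -9.0, -1.6]
opening: 0.103
grasp_force: 30.0
```

Request:
move_arm --increments '[{"xyz":[0,0.7,0],"roll":0,"grip":0},{"xyz":[0,0.5,0],"roll":0,"grip":0},{"xyz":[0,0,0],"roll":0,"grip":0}]'

```text
time_s: 20.13
position: [0.5864, 0.1101, 0.0561]
tcp_rot: [[-0.994, -0.113, 0.001], [-0.113, 0.994, -0.003], [-0.001, -0.003, -1.0]]
force: [1.3, -9.7, -0.6]
opening: 0.102
grasp_force: 30.0
```

Request:
move_arm --increments '[{"xyz":[0,0.5,0.5],"roll":0,"grip":0},{"xyz":[0,0.4,0.5],"roll":0,"grip":0},{"xyz":[0,0,0],"roll":0,"grip":0}]'

```text
time_s: 20.38
position: [0.5864, 0.1108, 0.0551]
tcp_rot: [[-0.994, -0.113, 0.002], [-0.113, 0.994, -0.003], [-0.001, -0.004, -1.0]]
force: [0.5, -9.4, -1.7]
opening: 0.103
grasp_force: 30.0
```

Request:
move_arm --increments '[{"xyz":[0,0,0.6],"roll":0,"grip":0},{"xyz":[0,0,0.6],"roll":0,"grip":0},{"xyz":[0,0,0],"roll":0,"grip":0}]'

```text
time_s: 20.63
position: [0.5864, 0.1106, 0.0539]
tcp_rot: [[-0.994, -0.113, 0.002], [-0.113, 0.994, -0.004], [-0.001, -0.004, -1.0]]
force: [0.8, -10.7, -0.8]
opening: 0.099
grasp_force: 30.0
```

Request:
move_arm --increments '[{"xyz":[0,0,0.8],"roll":0,"grip":0},{"xyz":[0,-0.2,0.8],"roll":0,"grip":0},{"xyz":[0,-0.2,0.8],"roll":0,"grip":0},{"xyz":[0,0,0],"roll":0,"grip":0}]'

```text
time_s: 20.97
position: [0.5865, 0.1102, 0.0515]
tcp_rot: [[-0.994, -0.113, 0.002], [-0.113, 0.994, -0.004], [-0.001, -0.004, -1.0]]
force: [1.4, -10.9, -1.1]
opening: 0.1
grasp_force: 30.0
```

Request:
move_arm --increments '[{"xyz":[0,-0.2,0.8],"roll":0,"grip":0},{"xyz":[0,-0.2,0.8],"roll":0,"grip":0},{"xyz":[0,0,0],"roll":0,"grip":0}]'

```text
time_s: 21.22
position: [0.5865, 0.1098, 0.0498]
tcp_rot: [[-0.994, -0.113, 0.002], [-0.113, 0.994, -0.004], [-0.001, -0.004, -1.0]]
force: [-0.2, -11.1, -0.9]
opening: 0.105
grasp_force: 30.0
```

Request:
move_arm --increments '[{"xyz":[0,-0.3,1],"roll":0,"grip":0},{"xyz":[0,-0.3,1],"roll":0,"grip":0},{"xyz":[0,-0.3,1],"roll":0,"grip":0},{"xyz":[0,-0.3,1],"roll":0,"grip":0},{"xyz":[0,0,0],"roll":0,"grip":0}]'

```text
time_s: 21.63
position: [0.5866, 0.1087, 0.0457]
tcp_rot: [[-0.994, -0.113, 0.001], [-0.113, 0.994, -0.003], [-0.001, -0.003, -1.0]]
force: [0.2, -10.0, -1.8]
opening: 0.1
grasp_force: 30.0
```

Request:
move_arm --increments '[{"xyz":[0,-0.3,1],"roll":0,"grip":0},{"xyz":[0,-0.3,1],"roll":0,"grip":0},{"xyz":[0,-0.3,1],"roll":0,"grip":0},{"xyz":[0,0,0],"roll":0,"grip":0}]'

```text
time_s: 21.97
position: [0.5866, 0.1079, 0.0427]
tcp_rot: [[-0.994, -0.113, 0.001], [-0.113, 0.994, -0.003], [-0.001, -0.003, -1.0]]
force: [0.6, -10.3, -1.8]
opening: 0.098
grasp_force: 30.0
```

Request:
move_arm --increments '[{"xyz":[0,-0.3,1],"roll":0,"grip":0},{"xyz":[0,-0.3,1],"roll":0,"grip":0},{"xyz":[0,0,0],"roll":0,"grip":0}]'

```text
time_s: 22.22
position: [0.5866, 0.1073, 0.0407]
tcp_rot: [[-0.994, -0.112, 0.001], [-0.112, 0.994, -0.003], [-0.001, -0.003, -1.0]]
force: [0.0, -9.6, -1.8]
opening: 0.103
grasp_force: 30.0
```

Request:
move_arm --increments '[{"xyz":[0,-0.2,0.6],"roll":0,"grip":0},{"xyz":[0,0,0],"roll":0,"grip":0}]'

```text
time_s: 22.38
position: [0.5866, 0.1072, 0.0401]
tcp_rot: [[-0.994, -0.112, 0.001], [-0.112, 0.994, -0.003], [-0.001, -0.003, -1.0]]
force: [1.0, -10.1, -1.9]
opening: 0.102
grasp_force: 30.0
```

Request:
move_arm --increments '[{"xyz":[0,-0.2,0.5],"roll":0,"grip":0},{"xyz":[0,0,0],"roll":0,"grip":0}]'

```text
time_s: 22.55
position: [0.5866, 0.1071, 0.0398]
tcp_rot: [[-0.994, -0.112, 0.001], [-0.112, 0.994, -0.003], [-0.001, -0.003, -1.0]]
force: [1.3, -8.2, -1.9]
opening: 0.105
grasp_force: 30.0
```

Request:
move_arm --increments '[{"xyz":[0,0,0.6],"roll":0,"grip":0},{"xyz":[0,0,0],"roll":0,"grip":0},{"xyz":[0,0,0],"roll":0,"grip":0}]'

```text
time_s: 22.8
position: [0.5867, 0.1071, 0.0397]
tcp_rot: [[-0.994, -0.113, 0.001], [-0.113, 0.994, -0.003], [-0.001, -0.003, -1.0]]
force: [0.1, -9.4, 2.0]
opening: 0.102
grasp_force: 30.0
```

Run:
```python
from h import *
p,d=bot.capture("scene");cv2.imwrite("pics/s5.png",cv2.resize(p[180:330,150:400,::-1],None,fx=3.2,fy=3.2,interpolation=cv2.INTER_CUBIC))
s=bot.read_state();print(s["position"],s["force"],s["moment"])
```

```text
[0.58664774 0.10705992 0.03968354] [-0.05191023 -9.55430126  1.31144921] [-1.63124874  0.04014422 -0.00216552]
```

View pics/s5.png

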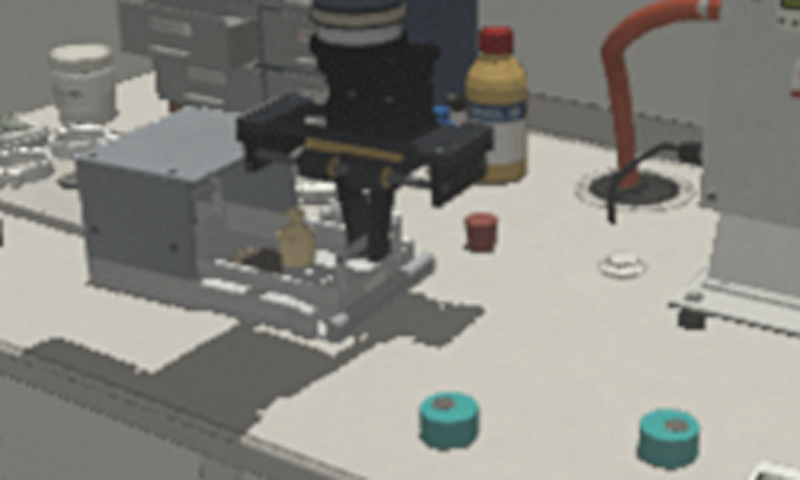

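Request:
move_arm --increments '[{"xyz":[0,-0.5,0],"roll":0,"grip":0},{"xyz":[0,-0.5,0],"roll":0,"grip":0},{"xyz":[0,-0.5,0],"roll":0,"grip":0},{"xyz":[0,0,0],"roll":0,"grip":0}]'

```text
time_s: 23.18
position: [0.5867, 0.1071, 0.0397]
tcp_rot: [[-0.994, -0.112, 0.001], [-0.112, 0.994, -0.001], [-0.001, -0.001, -1.0]]
force: [-0.7, -4.8, 2.9]
opening: 0.103
grasp_force: 30.0
```

Request:
move_arm --increments '[{"xyz":[0,-0.5,0],"roll":0,"grip":0},{"xyz":[0,-0.5,0],"roll":0,"grip":0},{"xyz":[0,0,0],"roll":0,"grip":0}]'

```text
time_s: 23.43
position: [0.5867, 0.107, 0.0396]
tcp_rot: [[-0.994, -0.111, 0.001], [-0.111, 0.994, 0.0], [-0.001, 0.0, -1.0]]
force: [-1.8, -3.0, 5.6]
opening: 0.104
grasp_force: 30.0
```

Request:
move_arm --increments '[{"xyz":[0,-0.4,-0.4],"roll":0,"grip":0},{"xyz":[0,-0.3,-0.3],"roll":0,"grip":0},{"xyz":[0,0,0],"roll":0,"grip":0}]'

```text
time_s: 23.68
position: [0.5867, 0.107, 0.0397]
tcp_rot: [[-0.994, -0.111, 0.001], [-0.111, 0.994, 0.001], [-0.001, 0.001, -1.0]]
force: [0.7, 1.2, 4.4]
opening: 0.101
grasp_force: 30.0
```

Request:
move_arm --increments '[{"xyz":[0,0,0],"roll":0,"grip":15},{"xyz":[0,0,0],"roll":0,"grip":25},{"xyz":[0,0,0],"roll":0,"grip":40},{"xyz":[0,0,0],"roll":0,"grip":50},{"xyz":[0,0,0],"roll":0,"grip":50}]'

```text
time_s: 24.1
position: [0.5859, 0.106, 0.0391]
tcp_rot: [[-0.994, -0.112, -0.001], [-0.112, 0.994, 0.0], [0.001, 0.0, -1.0]]
force: [0.2, 0.2, -0.4]
opening: 0.367
grasp_force: 0.0
```

Request:
move_arm --increments '[{"xyz":[0,0,-5],"roll":0,"grip":50},{"xyz":[0,0,-15],"roll":0,"grip":50},{"xyz":[0,0,-30],"roll":0,"grip":50},{"xyz":[0,0,-30],"roll":0,"grip":50},{"xyz":[0,0,-30],"roll":0,"grip":50}]'

```text
time_s: 24.52
position: [0.5857, 0.1059, 0.1505]
tcp_rot: [[-0.994, -0.111, -0.001], [-0.111, 0.994, 0.0], [0.001, 0.0, -1.0]]
force: [-0.7, 0.2, -0.8]
opening: 0.498
grasp_force: 0.0
```

Request:
move_arm --increments '[{"xyz":[20,-30,0],"roll":0,"grip":50},{"xyz":[20,-30,0],"roll":0,"grip":50},{"xyz":[20,-30,0],"roll":0,"grip":50},{"xyz":[20,-30,0],"roll":0,"grip":50},{"xyz":[10,-10,0],"roll":0,"grip":50}]'

```text
time_s: 24.93
position: [0.5096, -0.0363, 0.1499]
tcp_rot: [[-0.994, -0.109, -0.001], [-0.109, 0.994, -0.001], [0.001, -0.001, -1.0]]
force: [0.1, -0.4, -0.1]
opening: 0.502
grasp_force: 0.0
```

Run:
```python
from h import *
s=bot.read_state();print(s["time_s"],s["position"],s["force"])
a,_=bot.capture("scene");b,_=bot.capture("top")
a=cv2.resize(a[200:300,160:330],(680,400),interpolation=cv2.INTER_CUBIC);cv2.imwrite("pics/s6.png",a[...,::-1])
b=cv2.resize(b[215:305,160:310],(690,414),interpolation=cv2.INTER_CUBIC);cv2.imwrite("pics/t6.png",b[...,::-1])
n="top";W=np.nanmedian([cloud(n,bot.capture(n)[1]) for _ in range(5)],0)
C=np.array([.587,.093]);ax=np.array([-.112,.9937]);la=np.array([.9937,.112])
A=(W[...,:2]-C)@ax;L=(W[...,:2]-C)@la
m=(A>-.01)&(A<.03)&(abs(L)<.06)&(W[...,2]>.048)&(W[...,2]<.07)
v,u=np.nonzero(m);lf(ray(n,np.c_[u,v],.057),"trail bar")
```

```text
24.9333 [ 0.50956089 -0.03628622  0.1499257 ] [ 0.1227496  -0.43620443 -0.06849303]
trail bar 148 dir 6.56 mid [587. 105.] len 87.7 rms 1.45
```

View pics/t6.png

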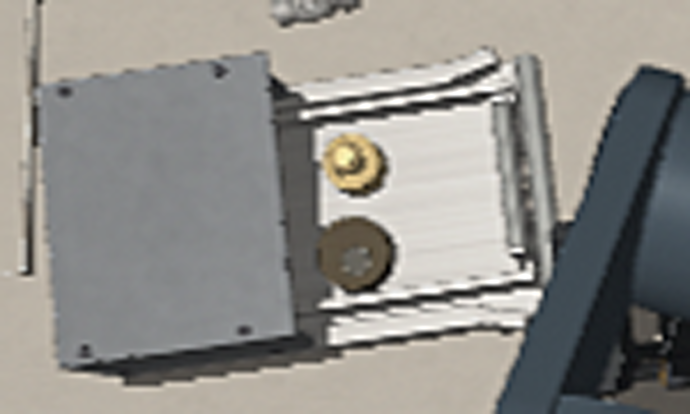

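View pics/s6.png

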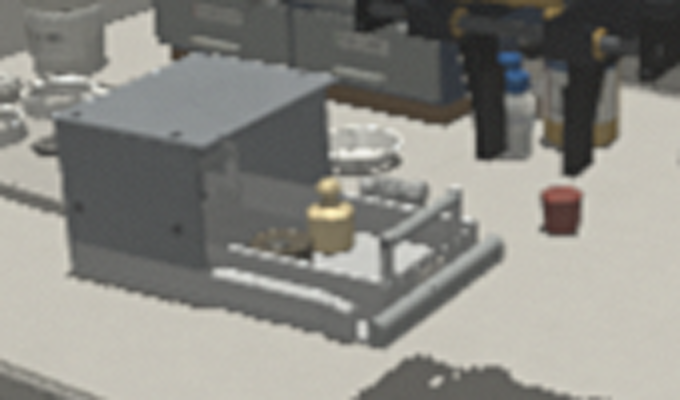

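The pictures show the tray flat and square behind the sill (trailing bar at about 520,180 in the top crop), with the puck and weight upright. The gripper is clear.

```bash
python3 -c "
from rig import bot
print(bot.hand_in())"
```

```text
the job is handed in; nothing more can be done
None
```

The tray lies flat and square on the bay floor behind the sill, held by the buffer (origin at about x = 103 mm by my measurement). The puck and the weight are upright, and I have handed the job in; no verdict came back.

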